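Seat the mixer's battery in its charger

ROBOT

A 6-joint arm with a two-finger parallel gripper is mounted at the origin on the work surface. World frame = base frame: x ahead of the robot, y to its left, z up, the work surface at z = 0. Lengths are in m, angles in rad, forces in N, time in s.
With the tool pointing down it reaches from about 0.35 to 0.975 m from the base axis. Payload 4.9 kg.
Tool frame: the origin (TCP) lies at the very end of the fingers, on their centre line; the grasp point (between the pads) lies 19 mm behind it; z points along the fingers, y is the line along which they close (so a half turn about z gives the same grasp; the last joint's range is limited). The gripper opens to 85 mm and grips with 20 to 120 N. Pads are 22 mm wide; open, the fingers measure 114 mm over their backs; the gripper's body (76 mm by 85 mm) begins 54 mm behind the grasp point. The pads swing forward as they close: fully open they stand 13 mm farther back than shut.
Start: joints at [-1.23, 0.053, 1.613, -0, 1.476, -0.119], TCP at [0.277, -0.56, 0.231] pointing down, gripper open.
Joint ranges: [-3.01, 3.01], [-1.01, 2.22], [0.06, 2.58], [-1.02, 4.17], [0.09, 2.62], [-3.14, 3.14]. Speed limits (rad/s): [2.57, 2.57, 3.14, 3.14, 3.14, 3.14].

INTERFACE

Orientations are given as a unit quaternion [w, x, y, z].
In Python, from plant import monitor, vision, manip gives the robot as it stands. The module is installed in compiled form; this text tells all that it offers.
- The arm moves only by the tool arm_command, never from a script. Its argument "rows" is a list of rows, each a list of 3 entries, a list of its own where there are three numbers: the finger opening in mm, from 0 to 85.4, then the shift along the world's x, y, z in units of 30 cm (1.0 is 30 cm), then the turn, a rotation vector about the world's x, y, z in units of pi/2 rad (1.0 is pi/2 rad). In form: [[claw, [x, y, z], [wx, wy, wz]], ...]. A call has 1 to 12 rows; each row is the pose to reach, as a shift and turn from the pose commanded when the call began; what a row does not reach only later rows make up. A row lasts 1/12 s, in which the tool goes at most 41.7 mm and 7.16 degrees, less where a joint would pass 70% of its speed; a pose out of reach is approached as far as the arm can. A call with a number of a shift or a turn outside -1 to 1 is refused whole. A call with a gripper value outside its range is refused whole. The fingers move at their own pace and stop on an object; the grip force is fixed at half the most. Time passes only in rows, so rows that repeat a pose let the fingers close. It gives the time, the measured TCP pose, the force, the opening and the grip force at its end, in the units of the state.
- monitor.state(): the state, without advancing time (a new reading comes with each control period).
- vision.grab_frame(name): name is "side" or "top"; returns a dict with "color" (480x640x3 uint8, red, green, blue), "z_map" (480x640 float32, m along the optical axis (not along the pixel's ray), 0 where there is no reading), "mtx" (3x3 intrinsics, pixels), "k1" (the pictures are not rectified: a ray, as slopes to the right and down, at radius r is drawn at 1 + k1 r^2 times it, then the intrinsics apply), "R" (3x3) and "t" (3): a world point X has camera coordinates R X + t. Camera axes: x right, y down, z forward; pixel columns grow to the right and rows downward; lengths in m; the calibration is good to about 2 mm. A picture is of the moment at which its call begins.
- manip.job_done(): hands the job in; it is judged then, once.
The state is a dict: "time": time; "joint_pos": joint angles; "joint_vel": joint speeds; "joint_efforts": joint torques, N m; "tool_pos": TCP position; "tool_rot": TCP orientation; "contact_force": force on the tool from outside, world axes, zero at the start; "ft_torque": the same for the moment, N m; "gripper_width": opening from 0.0 (shut) to 1.0 (fully open); "grasp_force": force on a finger pad.
Only numpy, scipy, OpenCV 4.12 (cv2) and the standard library are available. Lean on these libraries where they do the work, as an engineer would, in place of code of your own. Each camera call takes 0.05 s, during which the arm holds its last target. There are 200 camera calls.

TASK

Take the larger of the two batteries out of the rack and stand it upright on the open bench, letting go of it there, so that you can take it again by its other pair of sides. Then lower it between the charger's two cheeks, keeping hold while its foot goes into the socket, until it is fully home with its shoulder down on the charger; let go. Do not disturb the small battery, the paint can, the solvent bottle or the spatula.

Things in the scene. Friction and masses are not known exactly. Their poses are not given: they have to be found in the camera images.
- battery: Larger battery: black block plug, 100 mm tall, 0.45 kg, upright in either rack slot. Origin: centre of underside, z up. Grip body 56 (its x) x 40 (its y) mm with flat sides from z = 28 to 100 mm; below it the foot (plug), 46 (x) x 30 (y) mm, lowest 5 mm 2 mm smaller all round; the step is the shoulder. Same after a half turn. In the rack, partitions cover its x faces: grip across its y faces.
- small_battery: The other battery in the rack, same look but only 70 mm tall, 50 x 36 mm (its x, y). Origin: centre of underside. A bystander.
- rack: Fixed aluminium rack, 80 (x) x 142 (y) mm. Origin: centre of underside. Floor 10 mm thick; three partitions 64 mm along x, 6 mm thick, at y = -68, 0, 68 mm, tops at z = 114 mm. Two slots, 62 mm wide, centred at y = -34 and 34 mm, open at the top and at both ends along x. Batteries stand on the floor, their x along the rack's y.
- charger: Fixed grey charger. Origin: centre of block's underside. Block 104 (x) x 72 (y) x 42 mm with a hole in its top. Two cheeks on it, 84 mm along x, inner faces at y = -25 and 25 mm, 9 mm thick, tops at z = 125 mm; the gap between is open at the top and both ends along x, so a battery in it can be held only by its x faces, closing along charger x. A bulge 30 mm tall at x = -52 to -82 mm.
- socket (a point): Centre of the hole's mouth, on the charger block's top face (42 mm above the bench), axes as the charger. Hole 50 (x) x 34 (y) mm, 31 mm deep, rim chamfered 3 mm. The battery goes in foot down, its x along the charger's x, either way round. Home: shoulder resting on the block, underside 28 mm below this point, top 72 mm above it.
- paint_can: Closed steel paint can, 100 mm diameter, 115 mm tall, standing; origin: centre of underside. A bystander.
- solvent: Metal solvent bottle with a cap, 66 mm diameter, 170 mm tall, standing; origin: centre of underside. A bystander.
- spatula: Spatula lying on the bench far to one side. A bystander.
Things that resemble listed ones, but are neither listed nor needed, are in the scene too. Leave any brown or green look-alike of the charger alone.

How it is judged:
On the way, in this order (a step that is already met when the one before it is completed fails the run):
1. the battery stands upright on the bench, let go (height (world z) of battery below 0.005 m and angle between battery's own z axis and vertical below 0.1 rad and contact force between the fingers and battery below 0.1 N and linear speed of battery below 0.03 m/s), for 0.2 s.
2. its foot is well into the socket while the fingers still hold or touch the battery (z of battery in the frame of socket below -0.015 m and horizontal distance between battery and socket below 0.006 m and contact force between the fingers and battery above 0.5 N), for 0.1 s.
At the end, for the whole second after the job is handed in: The larger battery is at rest and released in the charger: upright within 0.06 rad, lined up with the charger within 0.12 rad, within 5 mm of the socket's centre, and its underside at least 25 mm below the socket's mouth (28 mm is home) (z of battery in the frame of socket below -0.025 m and horizontal distance between battery and socket below 0.005 m and angle between battery's own z axis and vertical below 0.06 rad and angle between the x axis of battery and the x axis of charger, either way round below 0.12 rad and linear speed of battery below 0.02 m/s and contact force between the fingers and battery below 0.1 N); the robot touches nothing.
It fails at once if the small battery is shifted by more than 30 mm or tipped over (distance of small_battery from where it was at the start of the episode above 0.03 m or angle between small_battery's own z axis and vertical above 0.5 rad).
It fails at once if the paint can is shifted by more than 30 mm or tipped over (distance of paint_can from where it was at the start of the episode above 0.03 m or angle between paint_can's own z axis and vertical above 0.5 rad).
It fails at once if the solvent bottle is shifted by more than 30 mm or tipped over (distance of solvent from where it was at the start of the episode above 0.03 m or angle between solvent's own z axis and vertical above 0.5 rad).
It fails at once if the spatula is shifted by more than 30 mm or tipped over (distance of spatula from where it was at the start of the episode above 0.03 m or angle between spatula's own z axis and vertical above 0.5 rad).
It also fails if it takes over 72 s, if anything falls off the work surface, if the arm or the gripper's body presses on something with over 40 N, if the wrist force passes 120 N, or if a joint passes its speed limit or range.

## Working session

There is one attempt and no reset: what is moved stays moved. The work goes in short steps, Python scripts to look and compute and a tool call to move; the robot and the scene stay as the last step left them, time stands still between calls to the robot, and variables do not carry over. Pictures are saved under pics/ and viewed, at most 10 in all, crops included, and the job is handed in when it is done.

Besides the shell and the picture viewer there is one more tool, called after ">>>" as name(argument=value, ...), one argument or row to a line, values as JSON. arm_command: Moves the arm, as the interface text tells. Shifts and turns lie within -1 to 1; 1 stands for 30 cm of shift or pi/2 rad of turn. Its arguments: {"type":"object","properties":{"rows":{"type":"array"}},"required":["rows"]}

```bash
mkdir -p pics; cat > h.py <<'E'
import numpy as np, cv2
from plant import monitor, vision, manip
def grab(n):
    f=vision.grab_frame(n); np.savez(f'{n}.npz',**f); return f
def load(n): return dict(np.load(f'{n}.npz'))
def cloud(f):
    K=f['mtx'];h,w=f['z_map'].shape
    u,v=np.meshgrid(np.arange(w),np.arange(h))
    uv=np.stack([u,v],-1).reshape(-1,1,2).astype(float)
    s=cv2.undistortPoints(uv,K,np.array([float(f['k1']),0,0,0,0]))[:,0]
    z=f['z_map'].reshape(-1,1)
    P=np.hstack([s*z,z]); X=(P-f['t'])@f['R']
    X[z[:,0]==0]=np.nan
    return X.reshape(h,w,3)
E
python3 - <<'E'
from h import *
for n in('side','top'):
    f=grab(n); cv2.imwrite(f'pics/{n}0.png',f['color'][...,::-1]); print(n,f['mtx'].tolist(),f['k1'],f['R'].round(3).tolist(),f['t'], (-f['R'].T@f['t']).round(3))
print(monitor.state())
E
```

```text
side [[476.53234363256615, 0.0, 315.00375803055147], [0.0, 476.53234363256615, 235.55809453171008], [0.0, 0.0, 1.0]] 0.01237327416585542 [[-0.926, -0.377, 0.014], [-0.292, 0.693, -0.659], [0.239, -0.614, -0.752]] [0.48402487 0.17795912 1.26092023] [0.199 0.833 1.059]
top [[602.857185853383, 0.0, 321.4398856454895], [0.0, 602.857185853383, 248.00261381740154], [0.0, 0.0, 1.0]] 0.0019860402764522254 [[0.017, -1.0, -0.001], [-0.997, -0.017, -0.076], [0.076, 0.002, -0.997]] [-0.02150547  0.52923374  1.38277432] [ 0.423 -0.016  1.419]
{'time': 0.1, 'joint_pos': array([-1.23001068e+00,  5.33191887e-02,  1.61416515e+00,  2.37288832e-05,
        1.47604948e+00, -1.18998182e-01]), 'joint_vel': array([-1.37063421e-04, -1.00854824e-03, -5.06826254e-03, -5.01236965e-04,
        1.70668606e-03, -7.04564420e-06]), 'joint_efforts': array([-6.07759739e-04, -3.94906282e+01, -3.71363032e+01, -9.08789434e-05,
        3.91087029e-03,  4.40383431e-06]), 'tool_pos': array([ 0.27715854, -0.55953839,  0.23016336]), 'tool_rot': array([-9.65926851e-04,  9.73690830e-01,  2.27871072e-01, -9.56733608e-05]), 'contact_force': array([ 0.12952539, -0.54250143,  0.02423725]), 'ft_torque': array([ 0.02454023, -0.00079447,  0.00503186]), 'grasp_force': 0.0, 'gripper_width': 0.9993695131247469}
```

View pics/side0.png

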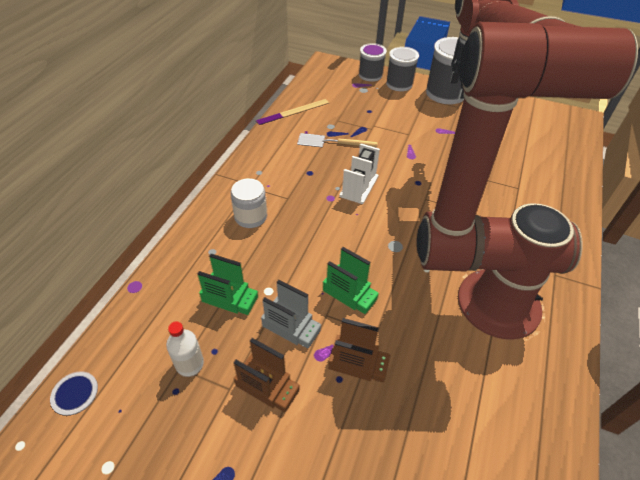

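View pics/top0.png

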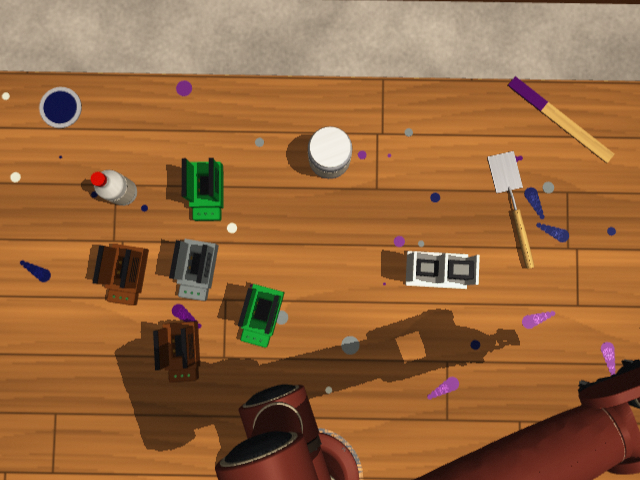

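The grey charger is at top (195,268) and side (290,315). Green look-alikes are at top (203,188) and (262,313), brown ones at (122,272) and (178,350). Grey fits the description. The rack is at top (443,269). Next I'll measure both from the depth maps and confirm them in one enlarged crop.

```bash
python3 - <<'E'
from h import *
np.set_printoptions(precision=4,suppress=True)
t=load('top');s=load('side')
ct=cloud(t);cs=cloud(s)
def rep(name,C,m):
    P=C[m]; 
    if len(P)<8: print(name,len(P));return
    r=cv2.minAreaRect((P[:,:2]*1000).astype(np.float32)); print(name,len(P),'med',np.median(P,0),'lo',np.percentile(P,2,0),'hi',np.percentile(P,98,0),'rect',np.round(r[0],1),np.round(r[1],1),round(r[2],1))
b=ct[300:400,330:420]; print('bench z top',np.nanmedian(ct[330:420,20:100,2]))
for nm,C in(('top',ct),('side',cs)):
    # histogram of heights in rack & charger regions (world)
    for reg,(x0,x1,y0,y1) in dict(rack=(.30,.5,-.40,-.17),chg=(.28,.48,.19,.39)).items():
        m=(C[...,0]>x0)&(C[...,0]<x1)&(C[...,1]>y0)&(C[...,1]<y1)&(C[...,2]>.02)
        h,e=np.histogram(C[m][:,2]*1000,bins=np.arange(0,140,4)); print(nm,reg,[(int(a),int(c)) for a,c in zip(e,h) if c>10]); rep(nm+reg,C,m)
A=cv2.resize(t['color'][225:315,385:505],None,fx=4,fy=4,interpolation=3)
B=cv2.resize(t['color'][225:315,145:265],None,fx=4,fy=4,interpolation=3)
C_=cv2.resize(s['color'][130:220,300:420],None,fx=3,fy=3,interpolation=3)
D=cv2.resize(s['color'][270:360,240:360],None,fx=3,fy=3,interpolation=3)
top=np.hstack([A,B])[:, :]; top=cv2.resize(top,(800,300)); bot=cv2.resize(np.hstack([C_,D]),(800,300))
cv2.imwrite('pics/crop1.png',np.vstack([top,bot])[...,::-1])
E
```

```text
bench z top -0.0006296962069951674
top rack [(32, 11), (40, 18), (44, 14), (48, 15), (52, 24), (56, 21), (60, 12), (64, 12), (68, 19), (72, 60), (76, 179), (80, 134), (84, 32), (88, 17), (92, 21), (96, 33), (100, 36), (104, 176), (108, 323), (112, 173), (116, 30)]
toprack 1394 med [ 0.4782 -0.2816  0.1043] lo [ 0.4523 -0.3506  0.0343] hi [ 0.4995 -0.211   0.1162] rect [ 477.1 -282.2] [143.4  50.9] 87.7
top chg [(20, 50), (24, 149), (28, 204), (32, 96), (36, 227), (40, 340), (44, 136), (48, 39), (52, 33), (56, 36), (60, 36), (64, 45), (68, 33), (72, 40), (76, 37), (80, 33), (84, 39), (88, 43), (92, 38), (96, 36), (100, 49), (104, 44), (108, 41), (112, 37), (116, 42), (120, 162), (124, 238), (128, 40)]
topchg 2344 med [0.3466 0.2924 0.0467] lo [0.2831 0.242  0.0238] hi [0.4771 0.3392 0.1278] rect [381.8 297.3] [ 88.5 211.2] 81.6
side rack [(20, 20), (24, 24), (28, 24), (32, 16), (36, 27), (40, 27), (44, 23), (48, 29), (52, 19), (56, 28), (60, 25), (64, 19), (68, 28), (72, 33), (76, 46), (80, 60), (84, 36), (88, 39), (92, 37), (96, 41), (100, 35), (104, 59), (108, 133), (112, 106), (116, 25)]
siderack 959 med [ 0.471  -0.2787  0.0875] lo [ 0.4499 -0.352   0.0238] hi [ 0.4986 -0.2085  0.1164] rect [ 475.9 -280.7] [149.4  51.5] 88.2
side chg [(20, 54), (24, 91), (28, 232), (32, 133), (36, 80), (40, 269), (44, 188), (48, 68), (52, 63), (56, 66), (60, 73), (64, 68), (68, 64), (72, 75), (76, 69), (80, 69), (84, 68), (88, 72), (92, 81), (96, 75), (100, 86), (104, 65), (108, 83), (112, 69), (116, 81), (120, 91), (124, 263), (128, 75)]
sidechg 2771 med [0.3442 0.2859 0.068 ] lo [0.2823 0.2486 0.0242] hi [0.4769 0.344  0.1284] rect [380.5 297.5] [ 86.5 212.3] 79.9
```

View pics/crop1.png

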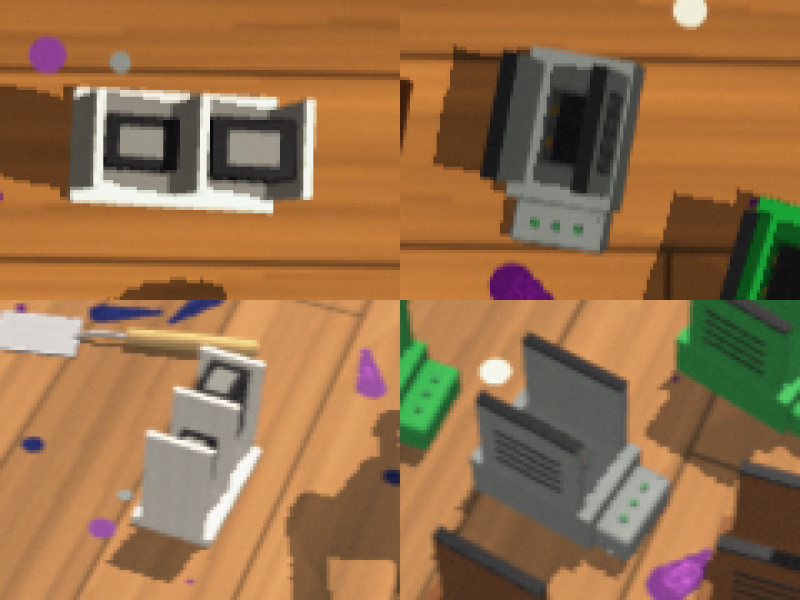

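The top-right and bottom-left crops show the grey charger, with its bulge toward −x. In the rack, the right-hand slot in the top view (about pixel (460,270), more negative y) holds the higher battery, with its top near 110 mm. The left slot's battery stands near 80 mm, so the right one is the larger. Next I'll fit poses for the two batteries, the rack and the charger.

```bash
cat > m.py <<'E'
from h import *
np.set_printoptions(precision=1,suppress=True)
def rects(C,zl,zh,x0,x1,y0,y1,minpts=20,tag=''):
    m=(C[...,0]>x0)&(C[...,0]<x1)&(C[...,1]>y0)&(C[...,1]<y1)&(C[...,2]>zl)&(C[...,2]<zh)
    n,l,st,_=cv2.connectedComponentsWithStats(m.astype(np.uint8),connectivity=8)
    for i in range(1,n):
        if st[i,4]<minpts: continue
        P=C[l==i]*1000
        r=cv2.minAreaRect(P[:,:2].astype(np.float32))
        print(tag,st[i,4],'px',st[i,:2],'c',np.round(r[0],1),'wh',np.round(r[1],1),'a',round(r[2],1),'z',np.median(P[:,2]))
    P=C[m]*1000; r=cv2.minAreaRect(P[:,:2].astype(np.float32)); print(tag,'ALL c',np.round(r[0],1),'wh',np.round(r[1],1),'a',round(r[2],1),'z',np.median(P[:,2]))
E
python3 - <<'E'
from m import *
for n in('top','side'):
    C=cloud(load(n))
    rects(C,.118,.14,.28,.48,.19,.40,tag=n+' cheeks')
    rects(C,.036,.048,.26,.46,.19,.40,tag=n+' block')
    rects(C,.100,.125,.42,.56,-.40,-.17,tag=n+' rack+big')
    rects(C,.071,.09,.42,.56,-.40,-.17,tag=n+' small')
    rects(C,.004,.016,.40,.56,-.40,-.17,tag=n+' floor')
# segment batteries by dark colour+height
    f=load(n); 
    for nm,(zl,zh,y0,y1) in dict(big=(.100,.118,-.345,-.285),small=(.07,.09,-.28,-.22)).items():
        m=(C[...,0]>.42)&(C[...,0]<.56)&(C[...,1]>y0)&(C[...,1]<y1)&(C[...,2]>zl)&(C[...,2]<zh)
        col=f['color'].astype(int).mean(-1); sat=np.ptp(f['color'].astype(int),-1)
        P=C[m&(col<190)]*1000; r=cv2.minAreaRect(P[:,:2].astype(np.float32)); print(n,nm,len(P),'mid',(np.percentile(P,3,0)+np.percentile(P,97,0))/2,'ext',np.ptp(P,0),np.round(r[0],1),np.round(r[1],1),r[2],np.median(P[:,2]))
E
```

```text
top cheeks 72 px [169 265] c [465.3 307.4] wh [10.8 30.7] a 81.5 z 124.36082233277772
top cheeks 91 px [196 266] c [460.2 248.3] wh [10.1 38. ] a 81.1 z 124.76939984712875
top cheeks 156 px [181 329] c [311.9 277.2] wh [63.8 10.9] a 4.5 z 124.6074161693773
top cheeks 147 px [153 331] c [309.5 336.7] wh [57.8 11.4] a 3.7 z 124.9492207218706
top cheeks ALL c [380.7 296. ] wh [ 80.5 209.7] a 81.3 z 124.69083491442377
top block 230 px [177 276] c [445.2 279.8] wh [27.4 73.2] a 0.8 z 41.41957259628376
top block 516 px [162 322] c [304.4 306. ] wh [95.  73.5] a 5.1 z 41.855477747320876
top block ALL c [362.2 298.9] wh [ 89.9 206.3] a 83.1 z 41.67434265269482
top rack+big 109 px [412 252] c [ 485.9 -215. ] wh [ 7.7 63.1] a 88.3 z 112.46969940315854
top rack+big 722 px [443 254] c [ 483.1 -316.6] wh [75.5 62.9] a 87.4 z 109.95432800587372
top rack+big ALL c [ 483.8 -282.9] wh [143.7  63.1] a 88.2 z 110.27750951351273
top small 37 px [410 253] c [ 486.2 -211.8] wh [ 1.5 62.6] a 87.5 z 77.94156215005313
top small 49 px [440 255] c [ 482.7 -279.5] wh [62.4  6. ] a 2.7 z 80.58960764536643
top sm
[... 1992 characters left out ...]
4 32.7] a 0.8 z 80.9408576413389
side small 92 px [344 176] c [ 484.9 -211.5] wh [10.4 62.9] a 87.6 z 80.3208247450572
side small ALL c [ 482.3 -278.8] wh [145.1  63.2] a 87.8 z 80.77342265511876
side floor 203 px [352 172] c [ 456.  -280.1] wh [147.5  36.1] a 83.4 z 10.61729707455734
side floor 42 px [340 191] c [ 508.1 -213.8] wh [14.4 41.3] a 63.8 z 9.617600099052664
side floor ALL c [ 480.1 -285.9] wh [226.7 159. ] a 89.7 z 8.23927872082367
side big 148 mid [ 479.9 -316.8  110.3] ext [55.4 59.7 13.7] [ 479.7 -314.9] [54.9 59.9] 0.5396392941474915 110.88100006986573
side small 70 mid [ 481.1 -267.8   81.7] ext [57.7 26.4 19.2] [ 483.8 -266.7] [26.2 57.7] 89.52090454101562 80.9384868647885
```

```bash
python3 - <<'E'
from m import *
for n in('top','side'):
    C=cloud(load(n))
    rects(C,.118,.14,.40,.53,.21,.35,tag=n+' cheeks')
    rects(C,.036,.050,.39,.53,.21,.35,tag=n+' block')
    rects(C,.024,.034,.34,.53,.21,.35,tag=n+' bulge')
    # hole: low points between the cheeks
    rects(C,.0,.034,.415,.52,.245,.31,tag=n+' hole',minpts=15)
    rects(C,.02,.2,.46,.66,-.22,.10,tag=n+' free?')
E
```

```text
top cheeks 190 px [169 242] c [490.1 303.4] wh [11.9 81.1] a 82.4 z 124.36082233277772
top cheeks 196 px [196 245] c [482.8 245. ] wh [10.5 83.5] a 82.5 z 124.2697397922438
top cheeks ALL c [486.8 274.5] wh [70.  83.6] a 82.4 z 124.2870290869324
top block 532 px [177 245] c [484.7 274.5] wh [72.8 99. ] a 81.7 z 41.543073308434685
top block ALL c [476.6 271.5] wh [ 72. 121.] a 74.6 z 41.515674253163375
top bulge 320 px [178 285] c [420.6 283.4] wh [65.2 29.5] a 81.5 z 28.833721857294126
top bulge ALL c [436.6 282.2] wh [ 72.3 207. ] a 73.0 z 28.833721857294126
top hole 216 px [188 251] c [490. 283.] wh [20.3 52.6] a 83.9 z 12.010031542409418
top hole 242 px [181 284] c [428.  277.5] wh [25.5 64.5] a 1.3 z 28.45201122898606
top hole ALL c [466.  278.1] wh [101.1  64.5] a 0.9 z 24.355017562106177
top free? 228 px [407 252] c [ 488.7 -214.8] wh [ 7.9 57.4] a 87.7 z 92.87057173660932
top free? ALL c [ 488.7 -214.8] wh [ 7.9 57.4] a 87.7 z 92.87057173660932
side cheeks 192 px [276 279] c [484.1 246. ] wh [12.9 86.1] a 83.6 z 125.09351652935692
side cheeks 171 px [264 298] c [490.6 305.2] w
[... 151 characters left out ...]
7 281.2] wh [74.8 99. ] a 87.5 z 43.000095253134205
side block ALL c [473.6 281.5] wh [ 74.8 115.3] a 87.5 z 42.991014888156045
side bulge 378 px [267 317] c [463.1 279.3] wh [ 73.8 116.6] a 82.0 z 30.211781389423578
side bulge ALL c [425.1 288.8] wh [ 80.1 188.7] a 77.4 z 30.182265876206536
side hole 190 px [298 317] c [428.1 277.9] wh [64.5 25.9] a 87.3 z 30.596048964321454
side hole 47 px [270 325] c [507.4 308.2] wh [ 2.7 24.2] a 85.1 z 16.954208078855604
side hole ALL c [467.3 277.7] wh [104.2  64.4] a 0.1 z 30.090094046434302
side free? 438 px [343 169] c [ 489.2 -212.6] wh [12.6 58.3] a 88.4 z 73.04703914918287
side free? ALL c [ 489.2 -212.6] wh [12.6 58.3] a 88.4 z 73.02289902369466
```

>>> arm_command(
  rows=[
    [85, [0.68, 0.813, 0], [0, 0, 0.683]],
    [85, [0.68, 0.813, 0], [0, 0, 0.683]],
    [85, [0.68, 0.813, 0], [0, 0, 0.683]],
    [85, [0.68, 0.813, 0], [0, 0, 0.683]],
    [85, [0.68, 0.813, 0], [0, 0, 0.683]],
    [85, [0.68, 0.813, 0], [0, 0, 0.683]],
    [85, [0.68, 0.813, 0], [0, 0, 0.683]],
    [85, [0.68, 0.813, 0], [0, 0, 0.683]],
    [85, [0.68, 0.813, 0], [0, 0, 0.683]],
    [85, [0.68, 0.813, 0], [0, 0, 0.683]],
    [85, [0.68, 0.813, 0], [0, 0, 0.683]],
    [85, [0.68, 0.813, 0], [0, 0, 0.683]],
  ],
)

```text
time: 1.1
tool_pos: [0.4808, -0.3166, 0.2309]
tool_rot: [-0.0, 0.721, 0.693, -0.0]
contact_force: [-0.6, -0.5, -0.1]
gripper_width: 0.992
grasp_force: 0.0
```

>>> arm_command(
  rows=[
    [85, [0, 0, -0.1], [0, 0, 0]],
    [85, [0, 0, -0.2], [0, 0, 0]],
    [85, [0, 0, -0.27], [0, 0, 0]],
    [85, [0, 0, -0.34], [0, 0, 0]],
    [85, [0, 0, -0.41], [0, 0, 0]],
    [85, [0, 0, -0.48], [0, 0, 0]],
    [85, [0, 0, -0.53], [0, 0, 0]],
    [85, [0, 0, -0.57], [0, 0, 0]],
    [85, [0, 0, -0.57], [0, 0, 0]],
    [85, [0, 0, -0.57], [0, 0, 0]],
  ],
)

```text
time: 1.93
tool_pos: [0.4807, -0.3165, 0.0599]
tool_rot: [-0.001, 0.721, 0.693, -0.0]
contact_force: [0.3, -1.0, 0.1]
gripper_width: 0.993
grasp_force: 0.0
```

>>> arm_command(
  rows=[
    [60, [0, 0, 0], [0, 0, 0]],
    [45, [0, 0, 0], [0, 0, 0]],
    [30, [0, 0, 0], [0, 0, 0]],
    [30, [0, 0, 0], [0, 0, 0]],
    [30, [0, 0, 0], [0, 0, 0]],
    [30, [0, 0, 0], [0, 0, 0]],
    [30, [0, 0, 0], [0, 0, 0]],
    [30, [0, 0, 0], [0, 0, 0]],
    [30, [0, 0, 0], [0, 0, 0]],
    [30, [0, 0, 0], [0, 0, 0]],
  ],
)

```text
time: 2.77
tool_pos: [0.4822, -0.3168, 0.0617]
tool_rot: [0.001, 0.72, 0.694, 0.0]
contact_force: [0.4, 1.0, 5.9]
gripper_width: 0.459
grasp_force: 61.8
```

>>> arm_command(
  rows=[
    [30, [0, 0, 0.04], [0, 0, 0]],
    [30, [0, 0, 0.1], [0, 0, 0]],
    [30, [0, 0, 0.16], [0, 0, 0]],
    [30, [0, 0, 0.23], [0, 0, 0]],
    [30, [0, 0, 0.3], [0, 0, 0]],
    [30, [0, 0, 0.37], [0, 0, 0]],
    [30, [0, 0, 0.44], [0, 0, 0]],
    [30, [0, 0, 0.5], [0, 0, 0]],
    [30, [0, 0, 0.55], [0, 0, 0]],
    [30, [0, 0, 0.55], [0, 0, 0]],
    [30, [0, 0, 0.55], [0, 0, 0]],
  ],
)

```text
time: 3.68
tool_pos: [0.4812, -0.3159, 0.2252]
tool_rot: [-0.0, 0.72, 0.694, -0.0]
contact_force: [0.1, 0.2, -4.2]
gripper_width: 0.462
grasp_force: 61.4
```

>>> arm_command(
  rows=[
    [30, [0.005, 0.06, 0], [0, 0, 0.05]],
    [30, [0.01, 0.15, 0], [0, 0, 0.12]],
    [30, [0.015, 0.24, 0], [0, 0, 0.19]],
    [30, [0.02, 0.32, 0], [0, 0, 0.26]],
    [30, [0.025, 0.4, 0], [0, 0, 0.33]],
    [30, [0.03, 0.48, 0], [0, 0, 0.4]],
    [30, [0.035, 0.55, 0], [0, 0, 0.47]],
    [30, [0.04, 0.62, 0], [0, 0, 0.54]],
    [30, [0.045, 0.68, 0], [0, 0, 0.61]],
    [30, [0.05, 0.74, 0], [0, 0, 0.68]],
    [30, [0.055, 0.8, 0], [0, 0, 0.75]],
    [30, [0.063, 0.853, 0], [0, 0, 0.82]],
  ],
)

```text
time: 4.68
tool_pos: [0.4987, -0.0587, 0.2224]
tool_rot: [-0.002, 0.157, 0.988, 0.0]
contact_force: [-0.4, 0.3, -3.7]
gripper_width: 0.46
grasp_force: 61.2
```

>>> arm_command(
  rows=[
    [30, [0, 0, 0], [0, 0, 0.06]],
    [30, [0, 0, 0], [0, 0, 0.12]],
    [30, [0, 0, -0.05], [0, 0, 0.12]],
    [30, [0, 0, -0.15], [0, 0, 0.12]],
    [30, [0, 0, -0.25], [0, 0, 0.12]],
    [30, [0, 0, -0.35], [0, 0, 0.12]],
    [30, [0, 0, -0.42], [0, 0, 0.12]],
    [30, [0, 0, -0.47], [0, 0, 0.12]],
    [30, [0, 0, -0.5], [0, 0, 0.12]],
    [30, [0, 0, -0.5], [0, 0, 0.12]],
    [30, [0, 0, -0.5], [0, 0, 0.12]],
  ],
)

```text
time: 5.6
tool_pos: [0.4994, -0.06, 0.0743]
tool_rot: [-0.001, 0.066, 0.998, 0.0]
contact_force: [0.3, -0.3, -3.8]
gripper_width: 0.466
grasp_force: 61.6
```

```bash
python3 - <<'E'
from m import *
f=grab('side'); C=cloud(f); cv2.imwrite('pics/side1.png',f['color'][...,::-1])
m=(C[...,0]>.44)&(C[...,0]<.56)&(C[...,1]>-.12)&(C[...,1]<0)&(C[...,2]<.1)
col=f['color'].astype(int).max(-1)
P=C[m&(col<70)&(C[...,2]>.004)]*1000; print(len(P),np.percentile(P,[0,1,3,10,50,90],axis=0))
E
```

```text
231 [[468.7 -65.7  26.7]
 [468.9 -63.9  30.4]
 [469.6 -61.9  32.3]
 [470.9 -50.9  40.4]
 [489.2 -41.9  70.1]
 [518.7 -35.3  94.4]]
```

View pics/side1.png

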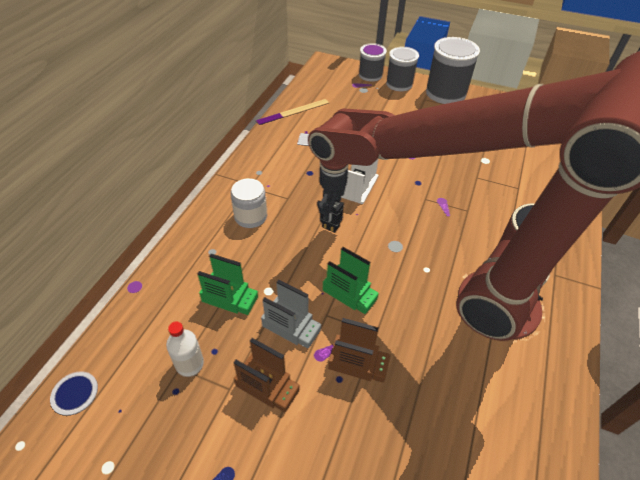

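The battery hangs upright in the fingers at side pixel (330,212). The spot under it is clear, so I'll lower it gently.

>>> arm_command(
  rows=[
    [30, [0, 0, -0.03], [0, 0, 0]],
    [30, [0, 0, -0.05], [0, 0, 0]],
    [30, [0, 0, -0.06], [0, 0, 0]],
    [30, [0, 0, -0.066], [0, 0, 0]],
    [30, [0, 0, -0.07], [0, 0, 0]],
    [30, [0, 0, -0.07], [0, 0, 0]],
    [30, [0, 0, -0.07], [0, 0, 0]],
  ],
)

```text
time: 6.23
tool_pos: [0.5004, -0.0603, 0.0544]
tool_rot: [0.0, 0.066, 0.998, -0.0]
contact_force: [-0.9, 0.5, -4.6]
gripper_width: 0.462
grasp_force: 61.6
```

>>> arm_command(
  rows=[
    [30, [0, 0, -0.003], [0, 0, 0]],
    [30, [0, 0, -0.006], [0, 0, 0]],
    [30, [0, 0, -0.009], [0, 0, 0]],
    [30, [0, 0, -0.009], [0, 0, 0]],
    [30, [0, 0, -0.009], [0, 0, 0]],
  ],
)

```text
time: 6.65
tool_pos: [0.5003, -0.0603, 0.0517]
tool_rot: [0.0, 0.066, 0.998, -0.0]
contact_force: [-0.7, -0.3, -3.7]
gripper_width: 0.462
grasp_force: 61.8
```

>>> arm_command(
  rows=[
    [30, [0, 0, -0.003], [0, 0, 0]],
    [30, [0, 0, -0.006], [0, 0, 0]],
    [30, [0, 0, -0.006], [0, 0, 0]],
    [30, [0, 0, -0.006], [0, 0, 0]],
  ],
)

```text
time: 6.98
tool_pos: [0.5005, -0.0603, 0.0516]
tool_rot: [-0.0, 0.066, 0.998, -0.0]
contact_force: [-4.9, 0.1, 8.2]
gripper_width: 0.459
grasp_force: 63.1
```

Contact: the force went from −4 to +8 N with TCP z at 0.0516. I'll open the fingers and rise.

>>> arm_command(
  rows=[
    [45, [0, 0, 0.002], [0, 0, 0]],
    [60, [0, 0, 0.002], [0, 0, 0]],
    [85, [0, 0, 0.002], [0, 0, 0]],
    [85, [0, 0, 0.002], [0, 0, 0]],
    [85, [0, 0, 0.002], [0, 0, 0]],
    [85, [0, 0, 0.002], [0, 0, 0]],
    [85, [0, 0, 0.002], [0, 0, 0]],
  ],
)

```text
time: 7.57
tool_pos: [0.5002, -0.0603, 0.0503]
tool_rot: [-0.0, 0.066, 0.998, 0.0]
contact_force: [0.9, -0.0, 0.1]
gripper_width: 0.998
grasp_force: 0.0
```

>>> arm_command(
  rows=[
    [85, [0, 0, 0.06], [0, 0, 0]],
    [85, [0, 0, 0.15], [0, 0, 0]],
    [85, [0, 0, 0.27], [0, 0, 0]],
    [85, [0, 0, 0.4], [0, 0, 0]],
    [85, [0, 0, 0.5], [0, 0, 0]],
    [85, [0, 0, 0.5], [0, 0, -0.1]],
    [85, [0, 0, 0.5], [0, 0, -0.2]],
    [85, [0, 0, 0.5], [0, 0, -0.3]],
    [85, [0, 0, 0.5], [0, 0, -0.4]],
    [85, [0, 0, 0.5], [0, 0, -0.5]],
    [85, [0, 0, 0.5], [0, 0, -0.6]],
    [85, [0, 0, 0.5], [0, 0, -0.7]],
  ],
)

```text
time: 8.57
tool_pos: [0.5002, -0.0602, 0.2003]
tool_rot: [-0.0, 0.485, 0.874, -0.0]
contact_force: [-0.5, -0.6, -0.0]
gripper_width: 0.998
grasp_force: 0.0
```

>>> arm_command(
  rows=[
    [85, [0, 0, 0], [0, 0, -0.1]],
    [85, [0, 0, 0], [0, 0, -0.2]],
    [85, [0, 0, 0], [0, 0, -0.3]],
    [85, [0, 0, 0], [0, 0, -0.3]],
    [85, [0, 0, 0], [0, 0, -0.3]],
    [85, [0, 0, 0], [0, 0, -0.3]],
  ],
)

```text
time: 9.07
tool_pos: [0.5002, -0.0602, 0.2003]
tool_rot: [-0.0, 0.673, 0.74, -0.0]
contact_force: [-0.3, 0.1, 0.2]
gripper_width: 0.995
grasp_force: 0.0
```

```bash
python3 - <<'E'
from m import *
for n in('side','top'):
    f=grab(n); C=cloud(f); cv2.imwrite(f'pics/{n}2.png',f['color'][...,::-1])
    rects(C,.088,.11,.43,.57,-.13,.01,tag=n+' battop')
    rects(C,.012,.11,.43,.57,-.13,.01,tag=n+' bat')
cv2.imwrite('pics/crop2.png',cv2.resize(load('side')['color'][150:270,260:420],None,fx=5,fy=5)[...,::-1])
E
```

```text
side battop 266 px [320 202] c [498.4 -58.5] wh [45.4 58. ] a 85.2 z 100.0283211604845
side battop ALL c [498.4 -58.5] wh [45.4 58. ] a 85.2 z 100.0283211604845
side bat 618 px [319 202] c [497.9 -58.7] wh [47.  58.5] a 86.1 z 80.74706480262071
side bat ALL c [497.9 -58.7] wh [47.  58.5] a 86.1 z 80.74706480262071
top battop ALL c [474.9 -43.3] wh [12.7  5.6] a 66.1 z 98.91378922052886
top bat 23 px [332 268] c [474.7 -42. ] wh [16.4  7.1] a 55.2 z 94.53094496840689
top bat ALL c [474.7 -42. ] wh [16.4  7.1] a 55.2 z 94.53094496840689
```

View pics/crop2.png

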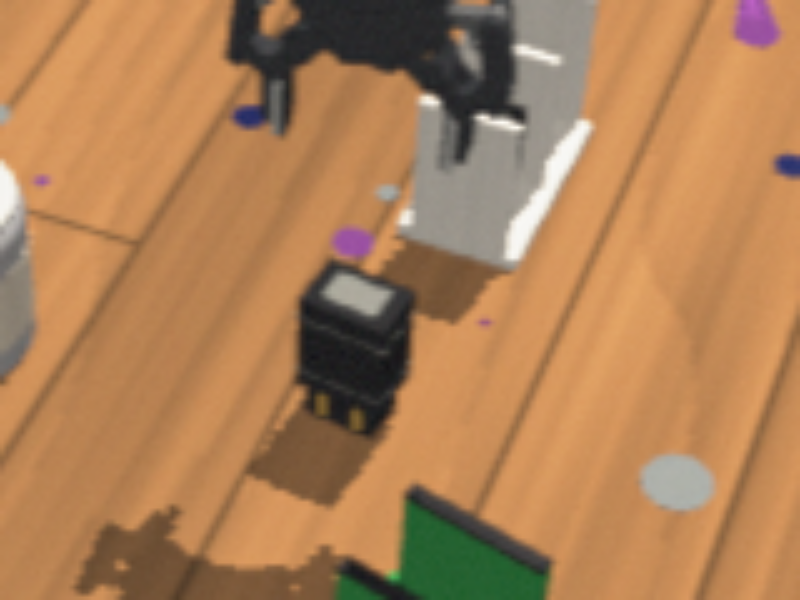

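The battery stands upright on the bench at crop pixel (355,350), with its top at 100 mm. The turn fell 13° short because of the per-row limit, so I'll finish it and then descend.

>>> arm_command(
  rows=[
    [85, [0, 0, 0], [0, 0, -0.07]],
    [85, [0, 0, 0], [0, 0, -0.145]],
    [85, [0, 0, 0], [0, 0, -0.145]],
    [85, [0, 0, 0], [0, 0, -0.145]],
  ],
)

```text
time: 9.5
tool_pos: [0.5002, -0.0603, 0.2004]
tool_rot: [-0.0, 0.752, 0.659, -0.0]
contact_force: [-0.3, -0.3, 0.2]
gripper_width: 0.991
grasp_force: 0.0
```

>>> arm_command(
  rows=[
    [85, [0, 0, -0.1], [0, 0, 0]],
    [85, [0, 0, -0.18], [0, 0, 0]],
    [85, [0, 0, -0.25], [0, 0, 0]],
    [85, [0, 0, -0.32], [0, 0, 0]],
    [85, [0, 0, -0.39], [0, 0, 0]],
    [85, [0, 0, -0.45], [0, 0, 0]],
    [85, [0, 0, -0.487], [0, 0, 0]],
    [85, [0, 0, -0.487], [0, 0, 0]],
    [85, [0, 0, -0.487], [0, 0, 0]],
  ],
)

```text
time: 10.25
tool_pos: [0.5001, -0.0602, 0.0542]
tool_rot: [-0.0, 0.753, 0.658, -0.0]
contact_force: [0.5, -0.2, 1.1]
gripper_width: 0.992
grasp_force: 0.0
```

>>> arm_command(
  rows=[
    [70, [0, 0, 0], [0, 0, 0]],
    [60, [0, 0, 0], [0, 0, 0]],
    [45, [0, 0, 0], [0, 0, 0]],
    [45, [0, 0, 0], [0, 0, 0]],
    [45, [0, 0, 0], [0, 0, 0]],
    [45, [0, 0, 0], [0, 0, 0]],
    [45, [0, 0, 0], [0, 0, 0]],
    [45, [0, 0, 0], [0, 0, 0]],
  ],
)

```text
time: 10.92
tool_pos: [0.5013, -0.0606, 0.0561]
tool_rot: [0.001, 0.753, 0.658, 0.001]
contact_force: [-1.9, -0.3, 6.3]
gripper_width: 0.652
grasp_force: 64.1
```

>>> arm_command(
  rows=[
    [45, [0, 0, 0.04], [0, 0, 0]],
    [45, [0, 0, 0.1], [0, 0, 0]],
    [45, [0, 0, 0.18], [0, 0, 0]],
    [45, [0, 0, 0.26], [0, 0, 0]],
    [45, [0, 0, 0.34], [0, 0, 0]],
    [45, [0, 0, 0.42], [0, 0, 0]],
    [45, [0, 0, 0.5], [0, 0, 0]],
    [45, [0, 0, 0.56], [0, 0, 0]],
    [45, [0, 0, 0.56], [0, 0, 0]],
    [45, [0, 0, 0.56], [0, 0, 0]],
  ],
)

```text
time: 11.75
tool_pos: [0.5004, -0.0603, 0.2229]
tool_rot: [0.001, 0.753, 0.658, 0.0]
contact_force: [0.1, -0.9, -4.4]
gripper_width: 0.651
grasp_force: 65.0
```

>>> arm_command(
  rows=[
    [45, [-0.002, 0.05, 0], [0, 0, 0]],
    [45, [-0.006, 0.14, 0], [0, 0, 0]],
    [45, [-0.01, 0.25, 0], [0, 0, 0]],
    [45, [-0.016, 0.37, 0], [0, 0, 0]],
    [45, [-0.022, 0.49, 0], [0, 0, 0]],
    [45, [-0.027, 0.61, 0], [0, 0, 0]],
    [45, [-0.03, 0.73, 0], [0, 0, 0]],
    [45, [-0.034, 0.84, 0], [0, 0, 0]],
    [45, [-0.037, 0.93, 0], [0, 0, 0]],
    [45, [-0.039, 0.99, 0], [0, 0, 0]],
    [45, [-0.04, 1.0, 0], [0, 0, 0]],
    [45, [-0.04, 1.0, 0], [0, 0, 0]],
  ],
)

```text
time: 12.75
tool_pos: [0.4867, 0.2402, 0.2195]
tool_rot: [-0.001, 0.753, 0.658, -0.002]
contact_force: [0.1, -1.5, -4.7]
gripper_width: 0.653
grasp_force: 64.8
```

>>> arm_command(
  rows=[
    [45, [0, 0.06, 0], [0, 0, 0]],
    [45, [0, 0.117, 0], [0, 0, 0]],
    [45, [0, 0.117, 0], [0, 0, 0]],
    [45, [0, 0.117, 0], [0, 0, 0]],
    [45, [0, 0.117, 0], [0, 0, 0]],
  ],
)

```text
time: 13.17
tool_pos: [0.488, 0.2735, 0.2213]
tool_rot: [0.0, 0.754, 0.657, -0.001]
contact_force: [-0.4, -0.1, -3.3]
gripper_width: 0.652
grasp_force: 64.8
```

```bash
python3 - <<'E'
from m import *
s=monitor.state(); print(s['tool_pos']*1000,s['tool_rot']*1000)
f=grab('side'); C=cloud(f)
# held battery: dark points with z .17-.24
col=f['color'].astype(int).max(-1)
for zl,zh in((.15,.185),(.185,.21),(.21,.24),(.24,.29)):
    m=(abs(C[...,0]-.487)<.07)&(abs(C[...,1]-.275)<.07)&(C[...,2]>zl)&(C[...,2]<zh)
    P=C[m]*1000
    if len(P)>5:
        r=cv2.minAreaRect(P[:,:2].astype(np.float32)); print(zl,len(P),np.round(r,1) if 0 else (np.round(r[0],1),np.round(r[1],1),round(r[2],1)),P.min(0),P.max(0))
rects(C,.118,.14,.40,.53,.21,.35,tag='cheeks')
cv2.imwrite('pics/crop3.png',cv2.resize(f['color'][220:370,200:400],None,fx=4,fy=4,interpolation=3)[...,::-1])
E
```

```text
[488.  273.5 221.3] [  0.  753.7 657.2  -1. ]
0.15 85 (array([481.9, 284.9]), array([54.4, 23.8]), 25.2) [461.5 262.5 165.4] [511.2 292.7 184.5]
0.185 116 (array([480.2, 288.4]), array([68.9, 32.9]), 26.1) [456.1 258.5 185.2] [518.2 299.1 209.8]
0.21 232 (array([487.3, 286.7]), array([84.6, 26. ]), 1.5) [445.4 272.6 210.1] [529.9 299.1 239.8]
0.24 770 (array([488.5, 279.1]), array([ 35. , 124.9]), 83.9) [425.5 256.5 240. ] [551.1 298.4 290. ]
cheeks 81 px [293 288] c [460.2 248.9] wh [12.7 37.4] a 86.2 z 125.73559441266077
cheeks 173 px [264 298] c [490.3 304.7] wh [12.  78.4] a 82.4 z 125.46590675826441
cheeks ALL c [485.5 274.8] wh [72.6 80.1] a 82.4 z 125.55555220160274
```

View pics/crop3.png

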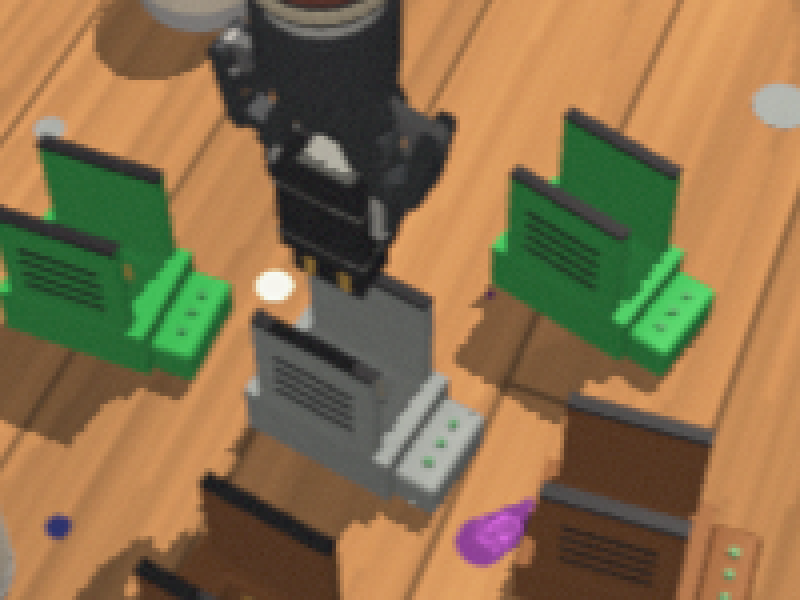

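```bash
python3 - <<'E'
from m import *
f=load('side'); C=cloud(f)
a=np.radians(-7.7); ex=np.array([np.cos(a),np.sin(a)]); n=np.array([-np.sin(a),np.cos(a)])
m=(abs(C[...,0]-.487)<.035)&(abs(C[...,1]-.285)<.03)&(C[...,2]>.195)&(C[...,2]<.262)
P=C[m]*1000; e=P[:,:2]@ex; d=P[:,:2]@n
print('socket est',ex@[487,274.6],n@[487,274.6],'tcp',ex@[488,273.5],n@[488,273.5])
for z in range(195,262,6):
    k=(P[:,2]>=z)&(P[:,2]<z+6)
    if k.sum()>4: print(z,k.sum(),'d',np.percentile(d[k],[10,50,90]),'e',e[k].min(),e[k].max())
k=(P[:,2]>198)&(P[:,2]<235)&(abs(e-446)<25); A=np.c_[e[k],P[k,2],np.ones(k.sum())]
c=np.linalg.lstsq(A,d[k],rcond=None)[0]; print('yaw err deg, tilt deg',np.degrees(c[:2]))
g=load('top');T=cloud(g)
for nm,X in(('top0',T),):
    m=(X[...,2]>.118)&(X[...,2]<.14)&(abs(X[...,0]-.487)<.06)&(abs(X[...,1]-.275)<.06)
    P=X[m]*1000; e=P[:,:2]@ex; d=P[:,:2]@n; print(nm,np.percentile(e,[1,50,99]),np.percentile(d,[1,99]),d.mean())
E
```

```text
socket est 445.8162117452623 337.37525894040226 tcp 446.95457974893725 336.41916360613425
195 44 d [327.6 356.9 357.9] e 416.5333699742999 474.7988060039511
201 43 d [335.2 357.1 358.1] e 416.86762833967003 473.3905599978099
207 43 d [345.4 357.2 358.2] e 416.3719364789812 473.7431120683846
213 48 d [347.3 356.8 357.9] e 416.3255173942767 472.92479401851983
219 31 d [355.5 357.  358.4] e 417.04351648273297 473.0840285195088
225 50 d [349.3 357.3 358.5] e 411.2775381536697 474.97987792864205
231 46 d [348.  356.8 357.8] e 411.4605620480941 474.53597202329235
237 51 d [346.9 356.5 358. ] e 410.40484145147155 473.52149337860715
243 42 d [346.  357.  358.1] e 409.98821176771247 473.2546601925336
249 57 d [347.7 356.6 358.2] e 411.4578549483641 476.11299761833027
255 46 d [348.  356.5 358.1] e 411.02028222937673 478.65626324504456
261 7 d [336.1 348.6 356.5] e 417.75857797609603 477.66337561870705
yaw err deg, tilt deg [0.  0.1]
top0 [404.8 445.3 486.8] [302.5 371.3] 337.44752995625504
```

>>> arm_command(
  rows=[
    [45, [-0.0016, 0.0032, -0.05], [0, 0, 0]],
    [45, [-0.0016, 0.0032, -0.11], [0, 0, 0]],
    [45, [-0.0016, 0.0032, -0.17], [0, 0, 0]],
    [45, [-0.0016, 0.0032, -0.22], [0, 0, 0]],
    [45, [-0.0016, 0.0032, -0.27], [0, 0, 0]],
    [45, [-0.0016, 0.0032, -0.31], [0, 0, 0]],
    [45, [-0.0016, 0.0032, -0.35], [0, 0, 0]],
    [45, [-0.0016, 0.0032, -0.38], [0, 0, 0]],
    [45, [-0.0016, 0.0032, -0.39], [0, 0, 0]],
    [45, [-0.0016, 0.0032, -0.39], [0, 0, 0]],
    [45, [-0.0016, 0.0032, -0.39], [0, 0, 0]],
  ],
)

```text
time: 14.13
tool_pos: [0.4882, 0.2759, 0.1058]
tool_rot: [0.0, 0.753, 0.658, 0.0]
contact_force: [-0.4, 0.1, -3.5]
gripper_width: 0.651
grasp_force: 64.9
```

>>> arm_command(
  rows=[
    [45, [0, 0, -0.007], [0, 0, 0]],
    [45, [0, 0, -0.014], [0, 0, 0]],
    [45, [0, 0, -0.021], [0, 0, 0]],
    [45, [0, 0, -0.028], [0, 0, 0]],
    [45, [0, 0, -0.028], [0, 0, 0]],
    [45, [0, 0, -0.028], [0, 0, 0]],
  ],
)

```text
time: 14.63
tool_pos: [0.4876, 0.2758, 0.0967]
tool_rot: [-0.0, 0.753, 0.658, -0.0]
contact_force: [-0.1, 1.4, -4.3]
gripper_width: 0.648
grasp_force: 64.9
```

>>> arm_command(
  rows=[
    [45, [-0.001, -0.0027, -0.005], [0, 0, 0]],
    [45, [-0.001, -0.0027, -0.012], [0, 0, 0]],
    [45, [-0.001, -0.0027, -0.02], [0, 0, 0]],
    [45, [-0.001, -0.0027, -0.027], [0, 0, 0]],
    [45, [-0.001, -0.0027, -0.034], [0, 0, 0]],
    [45, [-0.001, -0.0027, -0.034], [0, 0, 0]],
    [45, [-0.001, -0.0027, -0.034], [0, 0, 0]],
  ],
)

```text
time: 15.22
tool_pos: [0.4876, 0.2749, 0.0865]
tool_rot: [0.0, 0.753, 0.658, -0.0]
contact_force: [1.1, 0.4, -3.9]
gripper_width: 0.647
grasp_force: 65.0
```

Base is at about 0.030, which is 12 mm into the socket, and nothing is resisting. I'll continue down.

>>> arm_command(
  rows=[
    [45, [0, 0, -0.007], [0, 0, 0]],
    [45, [0, 0, -0.014], [0, 0, 0]],
    [45, [0, 0, -0.021], [0, 0, 0]],
    [45, [0, 0, -0.028], [0, 0, 0]],
    [45, [0, 0, -0.035], [0, 0, 0]],
    [45, [0, 0, -0.042], [0, 0, 0]],
    [45, [0, 0, -0.045], [0, 0, 0]],
    [45, [0, 0, -0.045], [0, 0, 0]],
    [45, [0, 0, -0.045], [0, 0, 0]],
  ],
)

```text
time: 15.97
tool_pos: [0.4876, 0.2749, 0.0731]
tool_rot: [0.0, 0.753, 0.658, 0.0]
contact_force: [1.6, 0.3, -5.1]
gripper_width: 0.652
grasp_force: 64.9
```

>>> arm_command(
  rows=[
    [45, [0, 0, -0.004], [0, 0, 0]],
    [45, [0, 0, -0.007], [0, 0, 0]],
    [45, [0, 0, -0.009], [0, 0, 0]],
    [45, [0, 0, -0.009], [0, 0, 0]],
    [45, [0, 0, -0.009], [0, 0, 0]],
  ],
)

```text
time: 16.38
tool_pos: [0.4875, 0.275, 0.0705]
tool_rot: [0.0, 0.753, 0.658, 0.0]
contact_force: [0.5, -0.8, -4.5]
gripper_width: 0.65
grasp_force: 64.8
```

>>> arm_command(
  rows=[
    [45, [0, 0, -0.003], [0, 0, 0]],
    [45, [0, 0, -0.006], [0, 0, 0]],
    [45, [0, 0, -0.006], [0, 0, 0]],
    [45, [0, 0, -0.006], [0, 0, 0]],
  ],
)

```text
time: 16.72
tool_pos: [0.4876, 0.2751, 0.0701]
tool_rot: [-0.0, 0.753, 0.658, -0.0]
contact_force: [-3.2, -1.6, 6.5]
gripper_width: 0.652
grasp_force: 65.7
```

The shoulder is down: the force reversed to +6.5 N at TCP z 0.0701, where 0.070 was expected. I'll open and rise.

>>> arm_command(
  rows=[
    [65, [0, 0, 0], [0, 0, 0]],
    [75, [0, 0, 0], [0, 0, 0]],
    [85, [0, 0, 0], [0, 0, 0]],
    [85, [0, 0, 0], [0, 0, 0]],
    [85, [0, 0, 0], [0, 0, 0]],
    [85, [0, 0, 0], [0, 0, 0]],
  ],
)

```text
time: 17.22
tool_pos: [0.4875, 0.275, 0.0686]
tool_rot: [-0.0, 0.753, 0.658, -0.0]
contact_force: [-0.3, -0.6, -0.5]
gripper_width: 0.998
grasp_force: 0.0
```

>>> arm_command(
  rows=[
    [85, [0, 0, 0.04], [0, 0, 0]],
    [85, [0, 0, 0.1], [0, 0, 0]],
    [85, [0, 0, 0.18], [0, 0, 0]],
    [85, [0, 0, 0.28], [0, 0, 0]],
    [85, [0, 0, 0.4], [0, 0, 0]],
    [85, [0, 0, 0.52], [0, 0, 0]],
    [85, [0, 0, 0.6], [0, 0, 0]],
    [85, [0, 0, 0.6], [0, 0, 0]],
    [85, [0, 0, 0.6], [0, 0, 0]],
  ],
)

```text
time: 17.97
tool_pos: [0.4885, 0.2754, 0.2521]
tool_rot: [0.001, 0.753, 0.658, 0.003]
contact_force: [-0.3, 0.2, 0.1]
gripper_width: 0.992
grasp_force: 0.0
```

```bash
python3 - <<'E'
from m import *
f=grab('side'); C=cloud(f)
rects(C,.106,.1185,.45,.53,.24,.31,tag='battop')
cv2.imwrite('pics/crop4.png',cv2.resize(f['color'][220:370,200:400],None,fx=4,fy=4,interpolation=3)[...,::-1])
E
```

```text
battop 404 px [272 284] c [490.7 271. ] wh [48.  76.8] a 83.3 z 114.39070854993392
battop 43 px [264 303] c [506.3 306.7] wh [ 2.8 46.7] a 82.3 z 113.63173360466779
battop ALL c [488.7 277.3] wh [64.3 78.7] a 86.9 z 114.28694121588089
```

View pics/crop4.png

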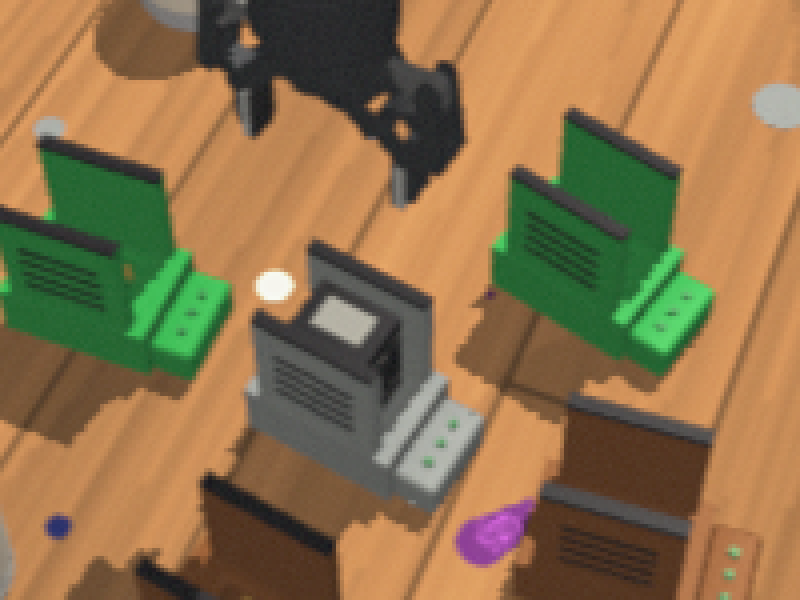

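The battery sits home between the cheeks at crop pixel (345,320). Its top is at 114 mm, as expected, and the gripper is clear.

```bash
python3 -c "
from plant import manip; print(manip.job_done())"
```

```text
the job is handed in; nothing more can be done
None
```

The larger battery was stood on the bench, regripped by its other sides, and is now fully home and released in the grey charger; the job is handed in, with no verdict returned.

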